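# Shut the draught shield of a laboratory balance and tare it

### The arm

A 6-joint arm with a two-finger parallel gripper is mounted at the origin on the work surface. World frame = base frame: x ahead of the robot, y to its left, z up, the work surface at z = 0. Lengths are in m, angles in rad, forces in N, time in s.
With the tool pointing down it reaches from about 0.325 to 0.85 m from the base axis. Payload 15.5 kg.
Tool frame: the origin (TCP) lies midway between the tips of the shut fingers; the grasp point (between the pads) lies 19 mm behind it; x points along the fingers, z is the direction in which the jaws open and shut, and the axes are right-handed (so a half turn about x gives the same grasp; the last joint's range is limited). The gripper opens to 91 mm and grips with 3 to 60 N. Pads are 32 mm wide; open, the fingers measure 118 mm over their backs; the gripper's body (76 mm by 178 mm) begins 60 mm behind the grasp point.
Start: joints at [-0.096, 0.494, 1.345, -0, 1.302, -0.096], TCP at [0.625, 0, 0.214] pointing down, gripper open.
Joint ranges: [-2.91, 2.91], [-0.82, 2.16], [0.22, 2.67], [-1.22, 4.37], [0.12, 2.79], [-3.08, 3.08]. Speed limits (rad/s): [1.89, 1.89, 2.57, 3.01, 3.01, 3.01].

### API

Orientations are given as a rotation vector (axis times angle).
In Python, from cell import r, eyes gives the robot as it stands.
- The arm moves only by the tool play_rows, never from a script. Its argument "targets" is a list of rows, each an object of numbers: "dx", "dy", "dz": the shift along the world's x, y, z in units of 0.2 m (1.0 is 0.2 m); "spin": the turn about the world's z in units of 180 degrees (1.0 is 180 degrees). A call has 1 to 20 rows; each row is the pose to reach, as a shift and turn from the pose measured when the call began, turning the shorter way round; what a row does not reach only later rows make up. A row lasts 1/12 s, in which the tool goes at most 41.7 mm and 7.16 degrees, less where a joint would pass 70% of its speed; a pose out of reach is approached as far as the arm can. A call with a number of a shift or a turn outside -1 to 1 is refused whole. A call with a gripper value outside its range is refused whole. "claw" is the opening, from -1 (shut) to 1 (fully open), set as the call begins (left out, the last holds). The fingers move at their own pace and stop on an object; "force" is the grip in N (left out, the last holds). Time passes only in rows, so rows that repeat a pose let the fingers close. It gives the time, the measured TCP pose, the force and the opening at its end, in the units of the state.
- r.get_state(): the state, without advancing time (a new reading comes with each control period).
- eyes.camera(name): name is "scene" or "side" or "wrist"; returns a dict with "color" (384x512x3 uint8, red, green, blue), "fx", "fy", "cx", "cy" (pixels), "R" (3x3) and "t" (3): a world point X has camera coordinates R X + t; the wrist camera has in their place "T_tool_cam" (4x4, takes a point from camera to tool coordinates, whose origin is the TCP and whose axes are the tool frame's). Camera axes: x right, y down, z forward; pixel columns grow to the right and rows downward; lengths in m; the calibration is good to about 2 mm. A picture is of the moment at which its call begins: read the wrist's pose just before it. There is no depth.
- r.hand_in(): hands the job in, once; it reports no verdict.
The state is a dict: "clock": time; "joint_pos": joint angles; "joint_velocities": joint speeds; "joint_torque": joint torques, N m; "position": TCP position; "eef_rot": TCP orientation; "contact_force": force on the tool from outside, world axes, zero at the start; "ft_torque": the same for the moment, N m; "width": opening from 0.0 (shut) to 1.0 (fully open).
Only numpy, scipy, OpenCV 4.12 (cv2) and the standard library are available. Lean on these libraries where they do the work, as an engineer would, in place of code of your own. Each camera call takes 0.05 s, during which the arm holds its last target.

### The job

The little glass weighing jar is on the pan of the laboratory balance, but its draught shield has been left open: gently push the glass top door and the glass right-hand door (right as seen from the robot) fully shut with the fingertips, and only once the shield is fully shut press the tare key, the wide bar at the right of the keypad, all the way down and let it come up again. Do not pinch or grip the door handles, slam the doors or press the round power key, and leave the jar on the pan, the left door and everything else on the bench as they are.

Things in the scene. Friction and masses are not known exactly. Their poses are not given: they have to be found in the camera images.
- balance: Balance, fixed: white base 340 long (own x) x 200 wide (y) x 62 mm high; glass chamber on its rear half, x -25 to +145, y +-97, 231 mm high; pan centre x 55, y 0, top z 78. Origin: centre of the underside. x points from the keypad (front, towards the robot) to the rear, y to its left, z up; yaw within 0.2 rad. Display hump x -89 to -47, to z 83. Round power key 20 mm across at x -132, y +60.
- top_door (a joint): Sliding glass top door: how far it is open, m. 0 fully shut (a stop), at most 0.09. Opens to the balance's rear (+x), shuts towards its front (-x), stays where left, friction 1.2 N plus 8 N per m/s; sticks out behind the chamber when open. Pane top face at z 229 mm; rails beside it (80 to 94 mm from the middle) rise to 231.
- top_door_handle (a point): Handle of the top door, an upright ridge across the pane's front end: 12 thick (balance x), 70 wide (y), 22 mm high, z 229 to 251, black; the point is its centre. Broad faces look to the balance's front and rear. Shut, it is at x -13, y 0, z 240 mm in the balance's frame.
- right_door (a joint): Sliding glass side door on the balance's right (-y) side: how far it is open, m. 0 fully shut (a stop), at most 0.09. Opens to the rear (+x), shuts towards the front (-x), stays where left, friction 1.2 N plus 8 N per m/s. The pane's outer face is 96.5 mm from the balance's middle plane.
- right_door_handle (a point): Handle of the right door, an upright block near its front end: 12 thick (balance x), 27 mm proud of the pane (y -96.5 to -123.5), 55 mm high, z 160 to 215, black; the point is its centre. Broad faces look to the balance's front and rear. Shut, it is at x -9, y -110, z 187.5 mm in the balance's frame.
- left_door (a joint): The like door on the left (+y) side, with the same handle mirrored: how far it is open, m. It starts shut (0) and must stay shut.
- tare_key (a joint): Tare key: how far it is pressed, m. 0 up, 0.004 fully down; springs back; about 1.5 N to start and 5 N at the bottom.
- tare_top (a point): Centre of the top face of the tare key, a white bar 22 deep (balance x) x 44 mm wide (y) at the right of the keypad, 70 mm over the bench when up (8 mm above the keypad), at x -132, y -55 mm in the balance's frame. It is pressed straight down.
- power_key (a joint): Power key, white, round, at the left of the keypad: how far it is pressed, m. 0 up, 0.004 down. Not to be pressed.
- weighing_jar: Open glass weighing jar with a little white sample, loose on the balance's pan inside the chamber: 38 mm across, 45 mm high, origin centre of its underside.
- hotplate: Magnetic stirrer hotplate beside the balance, does not move: 230 deep x 160 wide x 92 mm high, origin centre of the underside.
- dish: White porcelain dish standing on the hotplate: 96 mm across, 38 mm high (top 130 mm over the bench), origin centre of its underside.
- sample_vial: Small capped vial standing just right of the balance, below and outside the right door: 26 mm across, 55 mm high, origin centre of its underside.
- reagent_bottle: Amber glass bottle, 70 mm across, 165 mm high, on the bench's right, origin centre of its underside.
- beaker: Glass beaker, 72 mm across, 92 mm high, on the bench's left, origin centre of its underside.
- flask: Stoppered conical flask, 82 mm across, 134 mm high, on the bench's left, origin centre of its underside.
- spatula: Steel laboratory spatula, a flat bar 180 x 11 x 5 mm, lying on the bench right of the instruments, origin at its middle.
- weigh_boat: Square white plastic weighing boat, 85 x 85 x 20 mm, on the bench behind the hotplate, origin centre of its underside.

How it is judged:
By the outcome, as a careful person would: the job done as asked, in the order asked, and still so for the second after the job is handed in, with the robot touching nothing.
It also fails if it takes over 48 s, if anything falls off the work surface, if the arm or the gripper's body presses on something with over 40 N, if the wrist force passes 120 N, or if a joint passes its speed limit or range.

## Working session

There is one attempt and no reset: what is moved stays moved. The work goes in short steps, Python scripts to look and compute and a tool call to move; the robot and the scene stay as the last step left them, time stands still between calls to the robot, and variables do not carry over. Pictures are saved under pics/ and viewed, and the job is handed in when it is done.

Besides the shell and the picture viewer there is one more tool, called after ">>>" by a JSON object that holds its "op" and its "data". play_rows: Moves the arm, as the interface text tells. Its arguments: {"type":"object","properties":{"targets":{"type":"array","items":{"type":"object","properties":{"dx":{"type":"number","minimum":-1,"maximum":1},"dy":{"type":"number","minimum":-1,"maximum":1},"dz":{"type":"number","minimum":-1,"maximum":1},"spin":{"type":"number","minimum":-1,"maximum":1}}}},"claw":{"type":"number"},"force":{"type":"number"}},"required":["targets"]}

```bash
ls; mkdir -p pics
cat > h.py <<'E'
import numpy as np, cv2
from cell import r, eyes
from scipy.spatial.transform import Rotation as Ro
def snap(n,f):
    c=eyes.camera(n); im=cv2.cvtColor(c['color'],cv2.COLOR_RGB2BGR)
    cv2.imwrite(f'pics/{f}.png',cv2.resize(im,(800,600),interpolation=cv2.INTER_CUBIC)); cv2.imwrite(f'pics/{f}_raw.png',im)
    np.save(f'pics/{f}.npy',{k:v for k,v in c.items() if k!='color'},allow_pickle=True)
    return c
def load(f): return np.load(f'pics/{f}.npy',allow_pickle=True).item()
def proj(c,X):
    p=np.asarray(c['R'])@np.asarray(X)+np.asarray(c['t']); return np.array([c['fx']*p[0]/p[2]+c['cx'],c['fy']*p[1]/p[2]+c['cy']])
def ray(c,u,v):
    R=np.asarray(c['R']);t=np.asarray(c['t']); o=-R.T@t; d=R.T@np.array([(u-c['cx'])/c['fx'],(v-c['cy'])/c['fy'],1]); return o,d
def onz(c,u,v,z):
    o,d=ray(c,u,v); return o+d*(z-o[2])/d[2]
E
python3 - <<'E'
from h import *
print(r.get_state())
for n in ['scene','side','wrist']:
    c=snap(n,n+'0'); print(n,c['fx'],c['cx'],c['cy'], -np.array(c['R']).T@np.array(c['t']) if 'R' in c else c['T_tool_cam'])
E
```

```text
pics
{'clock': 0.0, 'joint_pos': array([-9.54747554e-02,  4.94200660e-01,  1.34614486e+00,  2.38261982e-05,
        1.30246423e+00, -9.55052398e-02]), 'joint_velocities': array([ 0.0007281 , -0.00072083, -0.00125502,  0.00058871,  0.00159401,
       -0.00093876]), 'joint_torque': array([-1.07322368e-03, -8.78814626e+01, -3.81857479e+01,  7.05250050e-02,
        5.33505273e-02, -1.50444166e-04]), 'position': array([6.24623811e-01, 6.31435822e-05, 2.13322736e-01]), 'eef_rot': array([9.01439412e-05, 1.57200569e+00, 1.28090408e-04]), 'contact_force': array([ 0.17859106, -0.22669503,  0.73184099]), 'ft_torque': array([ 0.05738244, -0.00850712,  0.02704441]), 'width': 1.0001867819028658}
scene 384.53770553660604 254.92190136802787 192.1926799775011 [-0.0806146  -0.48170911  1.4065091 ]
side 449.91559620390063 249.14486085277045 189.91930098784465 [-0.00848064 -0.67699169  1.20641889]
wrist 276.19690816603423 253.35327710822875 193.48101156238744 [[ 9.14778373e-04 -2.64770932e-01  9.64310903e-01 -1.69974356e-01]
 [ 1.02157125e-03 -9.64310555e-01 -2.64771806e-01  7.44896815e-02]
 [ 9.99999060e-01  1.22731981e-03 -6.11648070e-04  1.35810651e-03]
 [ 0.00000000e+00  0.00000000e+00  0.00000000e+00  1.00000000e+00]]
```

View pics/scene0.png

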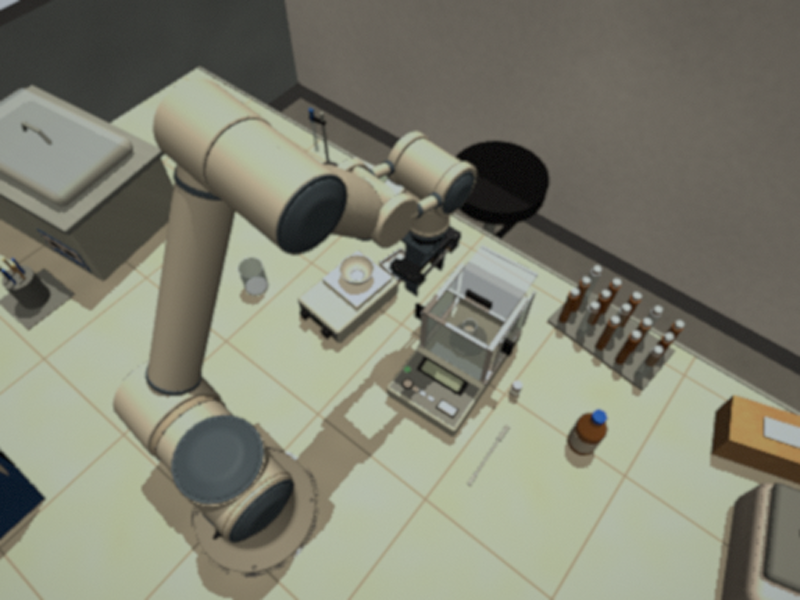

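View pics/side0.png

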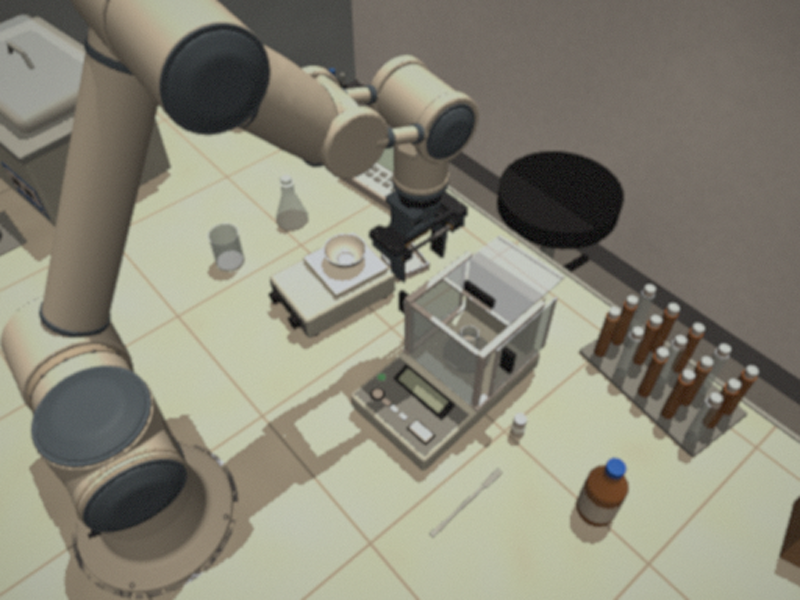

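View pics/wrist0.png

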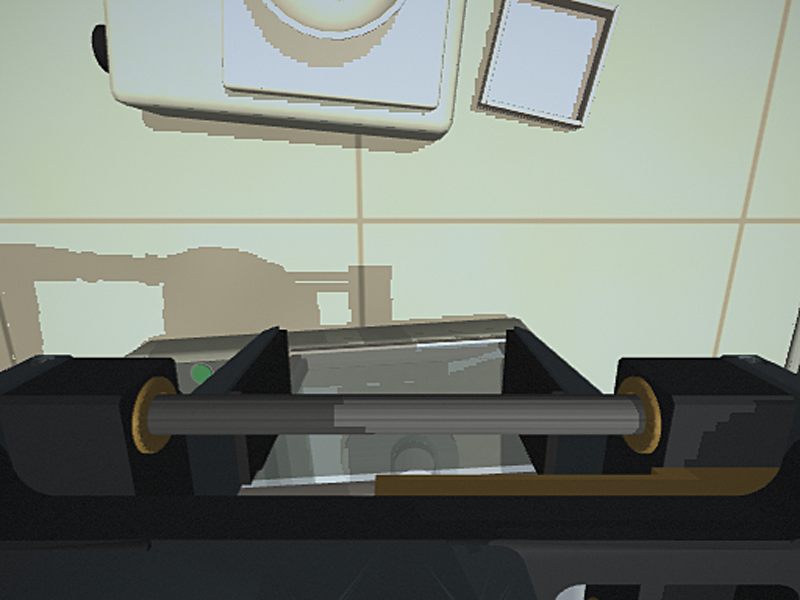

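Run:
```python
import cv2
a=cv2.imread('pics/scene0_raw.png')[150:280,240:350]; cv2.imwrite('pics/z1.png',cv2.resize(a,None,fx=5,fy=5,interpolation=cv2.INTER_CUBIC)[:600])
cv2.imwrite('pics/z1.png',cv2.resize(a,None,fx=4.6,fy=4.6,interpolation=cv2.INTER_CUBIC))
a=cv2.imread('pics/side0_raw.png')[150:300,220:370]; cv2.imwrite('pics/z2.png',cv2.resize(a,None,fx=4,fy=4,interpolation=cv2.INTER_CUBIC))
```

```text
(no output)
```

View pics/z1.png

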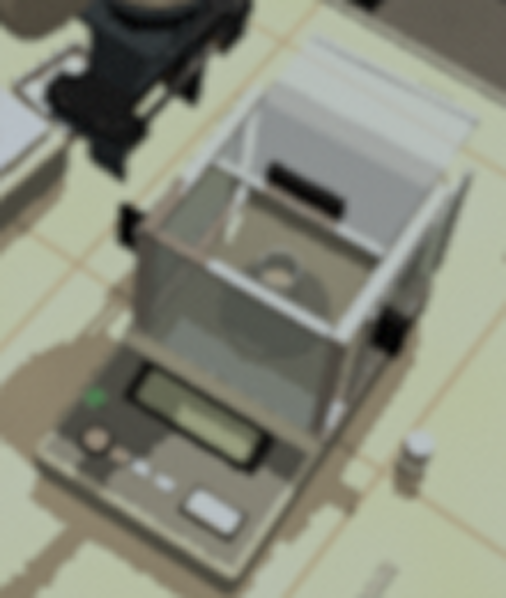

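View pics/z2.png

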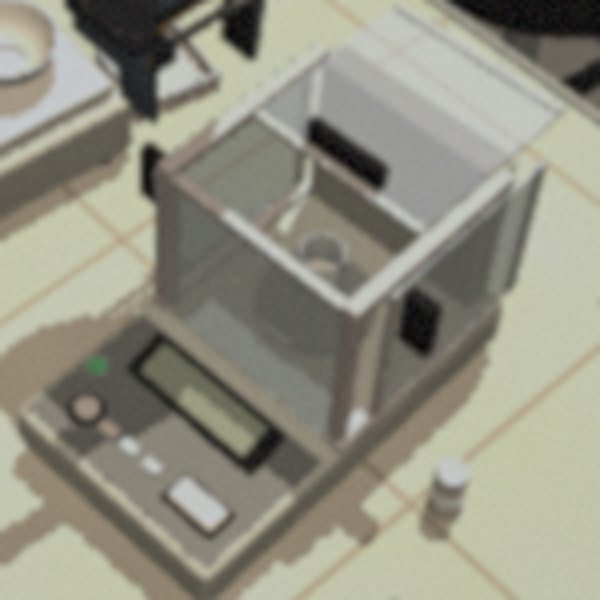

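```bash
cat > m.py <<'E'
from h import *
from scipy.optimize import least_squares
S,D=load('scene0'),load('side0')
z1=lambda u,v:(240+(u+.5)/4.6-.5,150+(v+.5)/4.6-.5); z2=lambda u,v:(220+(u+.5)/4-.5,150+(v+.5)/4-.5)
P={'tare':((212,511),(198,504)),'power':((97,437),(87,408)),'top':((305,190),(347,153)),'right':((390,330),(420,322)),'cFR':((340,335),(352,305)),'cFL':((143,230),(160,172)),
 'baseFR':((235,575),(207,572)),'baseFL':((42,450),(24,413)),'vialtop':((420,446),(452,472))}
def tri(a,b):
    A=[];B=[]
    for c,p in ((S,a),(D,b)):
        o,d=ray(c,*p); d/=np.linalg.norm(d); M=np.eye(3)-np.outer(d,d); A.append(M);B.append(M@o)
    return np.linalg.lstsq(np.vstack(A),np.hstack(B),rcond=None)[0]
W={}
for k,(a,b) in P.items():
    a,b=z1(*a),z2(*b); W[k]=(a,b); print(k,tri(a,b).round(4))
for k,z in (('tare',.07),('power',.066),('cFR',.231),('cFL',.231),('baseFR',.062),('baseFL',.062),('top',.240),('right',.1875)):
    print(k,onz(S,*W[k][0],z).round(4),onz(D,*W[k][1],z).round(4))
L={'tare':(-.132,-.055,.070),'power':(-.132,.06,.068),'cFR':(-.025,-.096,.231),'cFL':(-.025,.096,.231),'baseFR':(-.17,-.1,.062),'baseFL':(-.17,.1,.062)}
def loc(q,l):
    c,s=np.cos(q[2]),np.sin(q[2]); return np.array([q[0]+c*l[0]-s*l[1],q[1]+s*l[0]+c*l[1],l[2]])
def res(q):
    o=[]
    for k,l in L.items():
        X=loc(q,l); o+=list(proj(S,X)-W[k][0])+list(proj(D,X)-W[k][1])
    X=loc(q,(-.013+q[3],0,.24)); o+=list(proj(S,X)-W['top'][0])+list(proj(D,X)-W['top'][1])
    X=loc(q,(-.009+q[4],-.110,.1875)); o+=list(proj(S,X)-W['right'][0])+list(proj(D,X)-W['right'][1])
    return o
f=least_squares(res,[.6,-.2,0,.05,.05],loss='soft_l1'); print(f.x.round(4)); print(np.round(res(f.x),2).reshape(-1,4))
E
python3 m.py
```

```text
tare [ 0.4458 -0.2114  0.0615]
power [ 0.4376 -0.098   0.0638]
top [ 0.6432 -0.1444  0.2388]
right [ 0.6091 -0.2559  0.1835]
cFR [ 0.5535 -0.2382  0.235 ]
cFL [ 0.5409 -0.0612  0.2235]
baseFR [ 0.4092 -0.26    0.0738]
baseFL [ 0.4011 -0.0683  0.0596]
vialtop [ 0.6004 -0.3134  0.0642]
tare [ 0.4431 -0.2131  0.07  ] [ 0.4418 -0.215   0.07  ]
power [ 0.4386 -0.0984  0.066 ] [ 0.435  -0.0994  0.066 ]
cFR [ 0.5561 -0.2374  0.231 ] [ 0.5555 -0.2364  0.231 ]
cFL [ 0.5383 -0.0638  0.231 ] [ 0.5353 -0.0661  0.231 ]
baseFR [ 0.4132 -0.258   0.062 ] [ 0.4138 -0.2556  0.062 ]
baseFL [ 0.4023 -0.0688  0.062 ] [ 0.3982 -0.0699  0.062 ]
top [ 0.6433 -0.1448  0.24  ] [ 0.6414 -0.1451  0.24  ]
right [ 0.6079 -0.2567  0.1875] [ 0.6057 -0.2576  0.1875]
[ 0.5725 -0.1494  0.0717  0.0829  0.0352]
[[ 0.41 -0.24  0.5  -0.9 ]
 [-0.2   0.24  0.32 -0.74]
 [ 2.04  1.83  2.57  2.65]
 [-1.42 -1.64 -1.04 -3.1 ]
 [ 0.25  1.17  0.42  2.2 ]
 [-2.48  0.19 -2.3  -1.3 ]
 [-0.25  0.14  0.02 -0.29]
 [-0.07  0.35  0.13 -0.23]]
```

>>> {"op": "play_rows", "data": {"claw": -1, "force": 10, "targets": [{"dz": 0.08},{"dz": 0.2},{"dz": 0.35},{"dz": 0.45,"dx": 0.02,"dy": -0.05},{"dz": 0.5,"dx": 0.07,"dy": -0.15},{"dz": 0.5,"dx": 0.12,"dy": -0.28,"spin": 0.01},{"dz": 0.5,"dx": 0.17,"dy": -0.41,"spin": 0.022},{"dz": 0.5,"dx": 0.22,"dy": -0.54,"spin": 0.022},{"dz": 0.5,"dx": 0.26,"dy": -0.64,"spin": 0.022},{"dz": 0.5,"dx": 0.28,"dy": -0.7,"spin": 0.022},{"dz": 0.5,"dx": 0.28,"dy": -0.71,"spin": 0.022},{"dz": 0.5,"dx": 0.28,"dy": -0.71,"spin": 0.022}]}}

```text
validation failed for argument at $.ta...
```

Run:
```python
from h import *
s=r.get_state(); print(s['clock'],s['position'],s['eef_rot'],s['contact_force'],s['width'])
np.save('pics/w1pose.npy',np.r_[s['position'],s['eef_rot']])
snap('wrist','w1'); snap('side','side1')
```

```text
0.15 [6.24730487e-01 7.92561125e-06 2.13466520e-01] [4.12078373e-05 1.57172574e+00 5.56254710e-05] [-0.4268628  -0.58555234  0.13821508] 0.9978743977636578
```

View pics/w1.png

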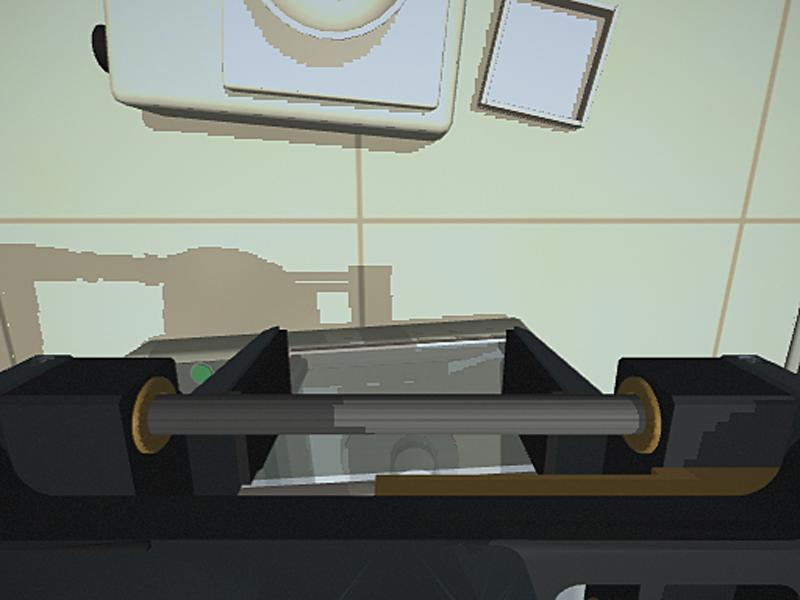

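View pics/side1.png

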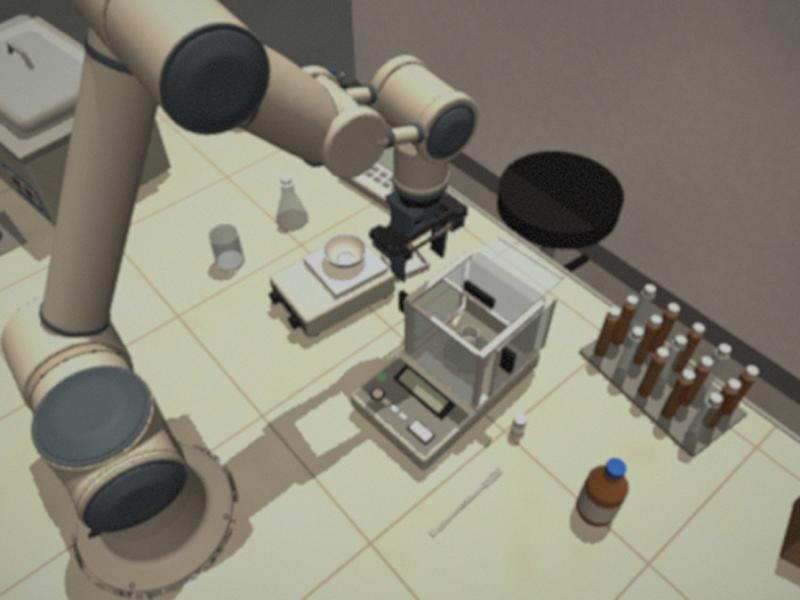

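The move was refused, apparently because rows need all four keys, so nothing moved. I'll resend it with every key filled in.

>>> {"op": "play_rows", "data": {"claw": -1, "force": 10, "targets": [{"dx": 0,"dy": 0,"dz": 0.08,"spin": 0},{"dx": 0,"dy": 0,"dz": 0.2,"spin": 0},{"dx": 0,"dy": 0,"dz": 0.35,"spin": 0},{"dx": 0.02,"dy": -0.05,"dz": 0.45,"spin": 0},{"dx": 0.07,"dy": -0.15,"dz": 0.5,"spin": 0},{"dx": 0.12,"dy": -0.28,"dz": 0.5,"spin": 0.01},{"dx": 0.17,"dy": -0.41,"dz": 0.5,"spin": 0.022},{"dx": 0.22,"dy": -0.54,"dz": 0.5,"spin": 0.022},{"dx": 0.26,"dy": -0.64,"dz": 0.5,"spin": 0.022},{"dx": 0.28,"dy": -0.7,"dz": 0.5,"spin": 0.022},{"dx": 0.28,"dy": -0.71,"dz": 0.5,"spin": 0.022},{"dx": 0.28,"dy": -0.71,"dz": 0.5,"spin": 0.022}]}}

```text
clock: 1.25
position: [0.6806, -0.1421, 0.3133]
eef_rot: [-0.053, 1.571, 0.054]
contact_force: [-0.1, 0.6, 0.3]
width: 0.154
```

Run:
```python
from h import *
s=r.get_state(); print(s['clock'],s['position'],s['eef_rot'],s['contact_force'],s['width'])
np.save('pics/w1pose.npy',np.r_[s['position'],s['eef_rot']])
snap('wrist','w1'); snap('side','side1')
```

```text
1.25 [ 0.68064195 -0.14211157  0.31328158] [-0.05332997  1.57122031  0.05398891] [-0.06754928  0.61467547  0.25141049] 0.15412238888526938
```

View pics/w1.png

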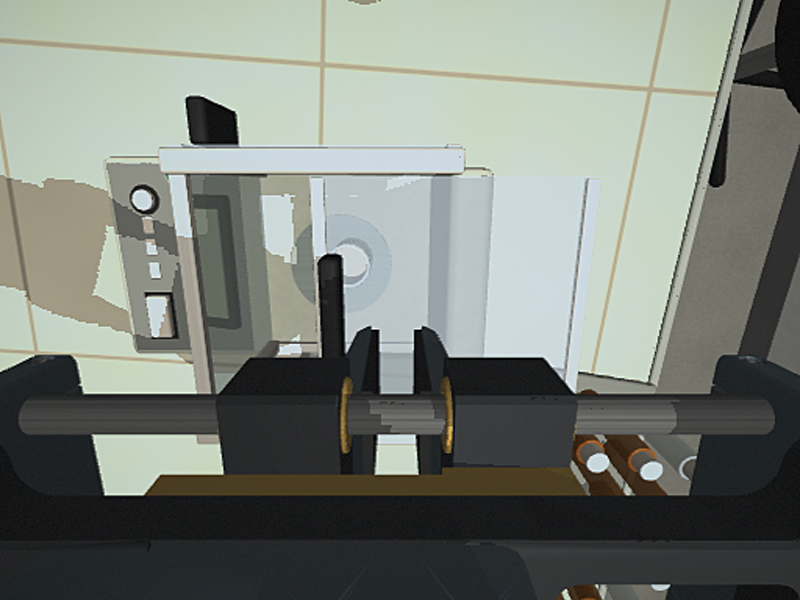

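View pics/side1.png

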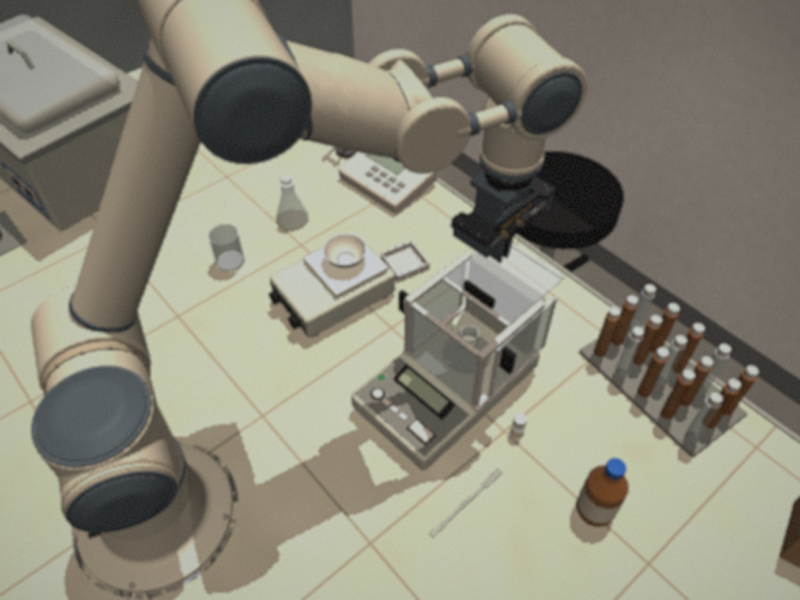

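Run:
```python
from h import *
c=load('w1'); p=np.load('pics/w1pose.npy')
T=np.eye(4);T[:3,:3]=Ro.from_rotvec(p[3:]).as_matrix();T[:3,3]=p[:3]
M=T@np.array(c['T_tool_cam'])
w={'fx':c['fx'],'fy':c['fy'],'cx':c['cx'],'cy':c['cy'],'R':M[:3,:3].T,'t':-M[:3,:3].T@M[:3,3]}
b=(.5725,-.1494,.0685)
R=np.array([[np.cos(b[2]),np.sin(b[2])],[-np.sin(b[2]),np.cos(b[2])]])
for n,u,v,z in [('tareTL',147,293,.07),('tareTR',171,293,.07),('tareBL',150,338,.07),('tareBR',175,338,.07),('power',144,198,.07),('railFrontL',160,150,.231),('railRearL',465,150,.231),('handle topL',319,256,.251),('handle topR',342,256,.251),('lhandle far',187,97,.215),('lhand R',206,97,.215),('baseFL',107,163,.062),('baseFR',135,352,.062)]:
    X=onz(w,(u+.5)*.64-.5,(v+.5)*.64-.5,z); print(n,X.round(4),(R@(X[:2]-b[:2])).round(4))
```

```text
tareTL [ 0.4378 -0.1883  0.07  ] [-0.137  -0.0296]
tareTR [ 0.4615 -0.1866  0.07  ] [-0.1133 -0.0295]
tareBL [ 0.437  -0.2356  0.07  ] [-0.1411 -0.0767]
tareBR [ 0.4623 -0.2338  0.07  ] [-0.1157 -0.0767]
power [ 0.4426 -0.0965  0.07  ] [-0.126   0.0617]
railFrontL [ 0.545  -0.0587  0.231 ] [-0.0212  0.0924]
railRearL [ 0.7133 -0.047   0.231 ] [0.1475 0.0925]
handle topL [ 0.6375 -0.1082  0.251 ] [0.0677 0.0367]
handle topR [ 0.6499 -0.1073  0.251 ] [0.0801 0.0367]
lhandle far [ 0.5542 -0.0282  0.215 ] [-0.01    0.1222]
lhand R [ 0.565  -0.0275  0.215 ] [0.0008 0.1222]
baseFL [ 0.4064 -0.0675  0.062 ] [-0.1601  0.0931]
baseFR [ 0.4154 -0.2556  0.062 ] [-0.164  -0.0952]
```

>>> {"op": "play_rows", "data": {"targets": [{"dx": 0,"dy": 0,"dz": -0.06,"spin": 0},{"dx": 0,"dy": 0,"dz": -0.15,"spin": 0},{"dx": 0,"dy": 0,"dz": -0.24,"spin": 0},{"dx": 0,"dy": 0,"dz": -0.31,"spin": 0},{"dx": 0,"dy": 0,"dz": -0.35,"spin": 0},{"dx": 0,"dy": 0,"dz": -0.365,"spin": 0},{"dx": 0,"dy": 0,"dz": -0.365,"spin": 0}]}}

```text
clock: 1.93
position: [0.6803, -0.1401, 0.2406]
eef_rot: [-0.055, 1.571, 0.056]
contact_force: [-0.1, 0.1, -0.3]
width: 0.004
```

Run:
```python
from h import *
snap('wrist','w2'); snap('side','side2')
import cv2
a=cv2.imread('pics/side2_raw.png')[120:270,220:370]; b=cv2.resize(cv2.imread('pics/w2_raw.png'),(400,300)); a=cv2.resize(a,(400,400),interpolation=cv2.INTER_CUBIC)
o=np.zeros((400,800,3),np.uint8);o[:,:400]=a;o[:300,400:]=b;cv2.imwrite('pics/c2.png',o)
```

```text
(no output)
```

View pics/c2.png

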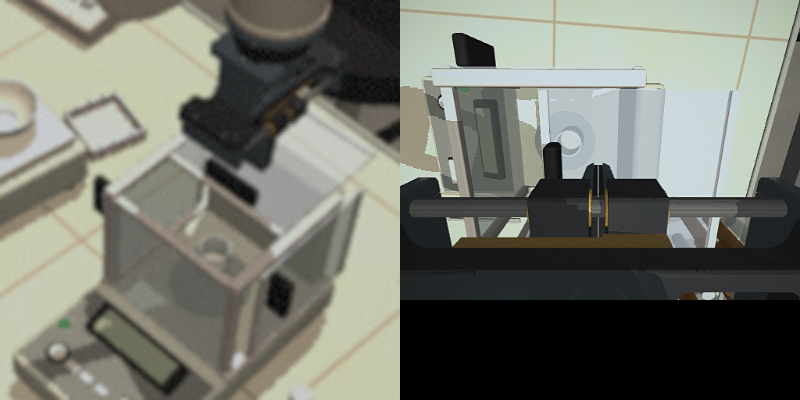

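>>> {"op": "play_rows", "data": {"targets": [{"dx": -0.01,"dy": 0,"dz": 0,"spin": 0},{"dx": -0.025,"dy": -0.002,"dz": 0,"spin": 0},{"dx": -0.04,"dy": -0.003,"dz": 0,"spin": 0},{"dx": -0.055,"dy": -0.004,"dz": 0,"spin": 0},{"dx": -0.065,"dy": -0.005,"dz": 0,"spin": 0},{"dx": -0.075,"dy": -0.005,"dz": 0,"spin": 0},{"dx": -0.085,"dy": -0.006,"dz": 0,"spin": 0},{"dx": -0.1,"dy": -0.007,"dz": 0,"spin": 0},{"dx": -0.12,"dy": -0.008,"dz": 0,"spin": 0},{"dx": -0.14,"dy": -0.01,"dz": 0,"spin": 0},{"dx": -0.16,"dy": -0.011,"dz": 0,"spin": 0},{"dx": -0.18,"dy": -0.013,"dz": 0,"spin": 0},{"dx": -0.2,"dy": -0.014,"dz": 0,"spin": 0},{"dx": -0.22,"dy": -0.015,"dz": 0,"spin": 0},{"dx": -0.24,"dy": -0.017,"dz": 0,"spin": 0},{"dx": -0.26,"dy": -0.018,"dz": 0,"spin": 0},{"dx": -0.28,"dy": -0.02,"dz": 0,"spin": 0},{"dx": -0.3,"dy": -0.021,"dz": 0,"spin": 0},{"dx": -0.315,"dy": -0.022,"dz": 0,"spin": 0},{"dx": -0.325,"dy": -0.023,"dz": 0,"spin": 0}]}}

```text
clock: 3.7
position: [0.6154, -0.1452, 0.2418]
eef_rot: [-0.055, 1.57, 0.055]
contact_force: [1.7, 0.8, 0.4]
width: 0.005
```

```bash
cat > c.py <<'E'
from h import *
import sys
n=sys.argv[1]
s=r.get_state(); print(s['clock'],s['position'].round(4),s['contact_force'].round(2))
np.save(f'pics/w{n}pose.npy',np.r_[s['position'],s['eef_rot']])
snap('wrist','w'+n); snap('side','side'+n)
a=cv2.imread(f'pics/side{n}_raw.png')[120:270,220:370]; b=cv2.resize(cv2.imread(f'pics/w{n}_raw.png'),(400,300)); a=cv2.resize(a,(400,400),interpolation=cv2.INTER_CUBIC)
o=np.zeros((400,800,3),np.uint8);o[:,:400]=a;o[:300,400:]=b;cv2.imwrite(f'pics/c{n}.png',o)
E
python3 c.py 3
```

```text
3.7 [ 0.6154 -0.1452  0.2418] [1.69 0.83 0.36]
```

View pics/c3.png

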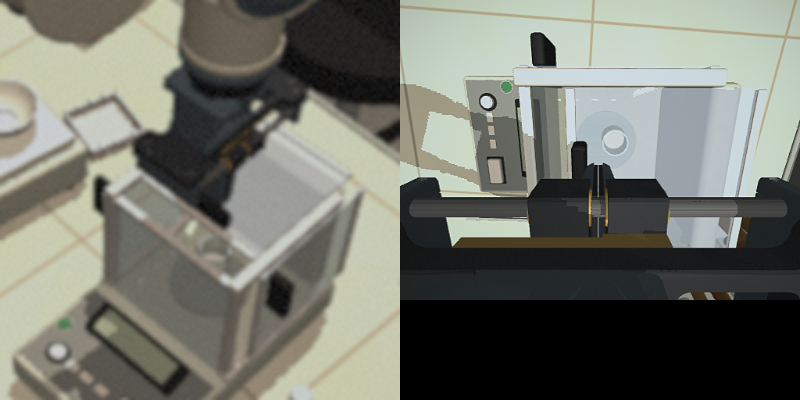

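>>> {"op": "play_rows", "data": {"targets": [{"dx": -0.01,"dy": -0.001,"dz": 0,"spin": 0},{"dx": -0.025,"dy": -0.002,"dz": 0,"spin": 0},{"dx": -0.04,"dy": -0.003,"dz": 0,"spin": 0},{"dx": -0.055,"dy": -0.004,"dz": 0,"spin": 0},{"dx": -0.07,"dy": -0.005,"dz": 0,"spin": 0},{"dx": -0.085,"dy": -0.006,"dz": 0,"spin": 0},{"dx": -0.095,"dy": -0.007,"dz": 0,"spin": 0},{"dx": -0.103,"dy": -0.008,"dz": 0,"spin": 0},{"dx": -0.11,"dy": -0.008,"dz": 0,"spin": 0},{"dx": -0.116,"dy": -0.008,"dz": 0,"spin": 0},{"dx": -0.122,"dy": -0.008,"dz": 0,"spin": 0},{"dx": -0.128,"dy": -0.009,"dz": 0,"spin": 0},{"dx": -0.134,"dy": -0.009,"dz": 0,"spin": 0},{"dx": -0.14,"dy": -0.01,"dz": 0,"spin": 0},{"dx": -0.146,"dy": -0.01,"dz": 0,"spin": 0},{"dx": -0.15,"dy": -0.01,"dz": 0,"spin": 0}]}}

```text
clock: 5.13
position: [0.5853, -0.1473, 0.2418]
eef_rot: [-0.055, 1.57, 0.055]
contact_force: [1.6, -1.2, 0.5]
width: 0.005
```

>>> {"op": "play_rows", "data": {"targets": [{"dx": -0.004,"dy": 0,"dz": 0,"spin": 0},{"dx": -0.008,"dy": 0,"dz": 0,"spin": 0},{"dx": -0.012,"dy": -0.001,"dz": 0,"spin": 0},{"dx": -0.016,"dy": -0.001,"dz": 0,"spin": 0}]}}

```text
clock: 5.47
position: [0.5821, -0.1475, 0.2418]
eef_rot: [-0.055, 1.57, 0.055]
contact_force: [1.3, 0.3, 0.2]
width: 0.006
```

>>> {"op": "play_rows", "data": {"targets": [{"dx": -0.003,"dy": 0,"dz": 0,"spin": 0},{"dx": -0.006,"dy": 0,"dz": 0,"spin": 0},{"dx": -0.009,"dy": -0.001,"dz": 0,"spin": 0},{"dx": -0.012,"dy": -0.001,"dz": 0,"spin": 0}]}}

```text
clock: 5.8
position: [0.5796, -0.1477, 0.2418]
eef_rot: [-0.055, 1.57, 0.055]
contact_force: [1.5, -1.1, 0.7]
width: 0.009
```

```bash
python3 c.py 4
```

```text
5.8 [ 0.5796 -0.1477  0.2418] [ 1.55 -1.06  0.67]
```

View pics/c4.png

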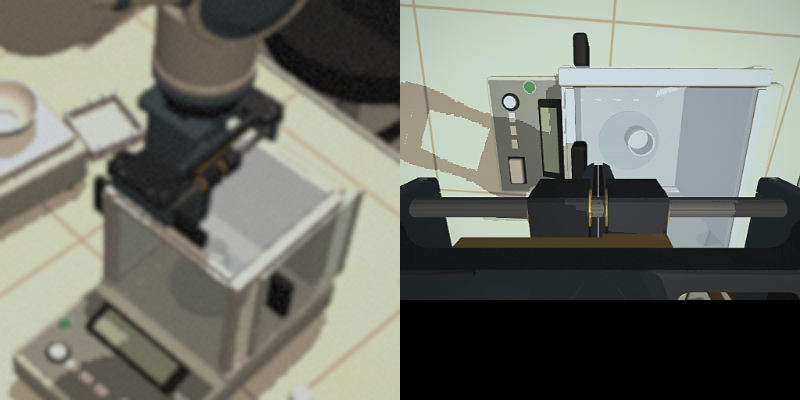

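>>> {"op": "play_rows", "data": {"targets": [{"dx": -0.003,"dy": 0,"dz": 0,"spin": 0},{"dx": -0.006,"dy": 0,"dz": 0,"spin": 0},{"dx": -0.009,"dy": -0.001,"dz": 0,"spin": 0},{"dx": -0.012,"dy": -0.001,"dz": 0,"spin": 0}]}}

```text
clock: 6.23
position: [0.5771, -0.1479, 0.2418]
eef_rot: [-0.055, 1.57, 0.055]
contact_force: [1.7, 0.1, -1.0]
width: 0.008
```

>>> {"op": "play_rows", "data": {"targets": [{"dx": -0.003,"dy": 0,"dz": 0,"spin": 0},{"dx": -0.006,"dy": 0,"dz": 0,"spin": 0},{"dx": -0.009,"dy": -0.001,"dz": 0,"spin": 0},{"dx": -0.012,"dy": -0.001,"dz": 0,"spin": 0}]}}

```text
clock: 6.57
position: [0.5753, -0.148, 0.242]
eef_rot: [-0.055, 1.568, 0.055]
contact_force: [9.4, 0.4, -4.2]
width: 0.004
```

>>> {"op": "play_rows", "data": {"targets": [{"dx": 0.02,"dy": 0.001,"dz": 0,"spin": 0},{"dx": 0.06,"dy": 0.004,"dz": 0,"spin": 0},{"dx": 0.09,"dy": 0.006,"dz": 0.05,"spin": 0},{"dx": 0.1,"dy": 0.006,"dz": 0.15,"spin": 0},{"dx": 0.13,"dy": -0.03,"dz": 0.28,"spin": 0},{"dx": 0.18,"dy": -0.12,"dz": 0.34,"spin": 0},{"dx": 0.25,"dy": -0.25,"dz": 0.35,"spin": 0},{"dx": 0.32,"dy": -0.38,"dz": 0.35,"spin": 0},{"dx": 0.36,"dy": -0.49,"dz": 0.35,"spin": 0},{"dx": 0.374,"dy": -0.56,"dz": 0.35,"spin": 0},{"dx": 0.374,"dy": -0.578,"dz": 0.35,"spin": 0},{"dx": 0.374,"dy": -0.578,"dz": 0.35,"spin": 0}]}}

```text
clock: 7.57
position: [0.6499, -0.264, 0.3113]
eef_rot: [-0.054, 1.569, 0.055]
contact_force: [0.1, 0.5, 0.1]
width: 0.004
```

```bash
python3 c.py 5
python3 - <<'E'
from h import *
c=load('side5')
for l in [(.65,-.2635,.312),(.65,-.2635,.19)]: print((proj(c,l)-[220,120])*400/150)
snap('scene','scene5')
a=cv2.imread('pics/scene5_raw.png')[150:280,240:370];cv2.imwrite('pics/z5.png',cv2.resize(a,None,fx=4.6,fy=4.6,interpolation=cv2.INTER_CUBIC))
E
```

```text
7.5667 [ 0.6499 -0.264   0.3113] [0.06 0.54 0.07]
[330.10175798 198.26655969]
[312.79134346 272.99997143]
```

View pics/c5.png

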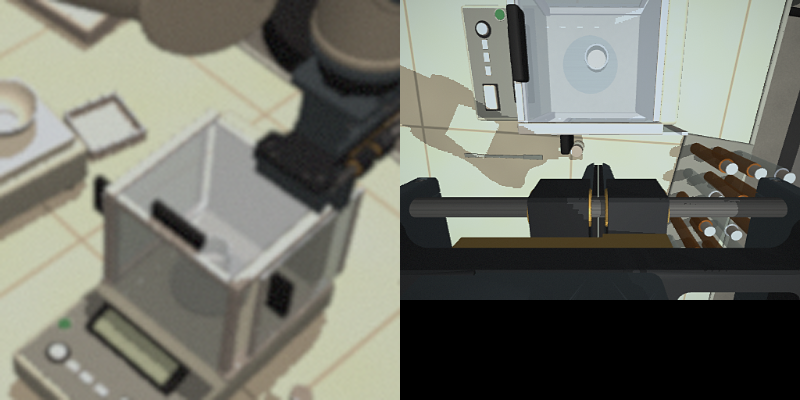

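View pics/z5.png

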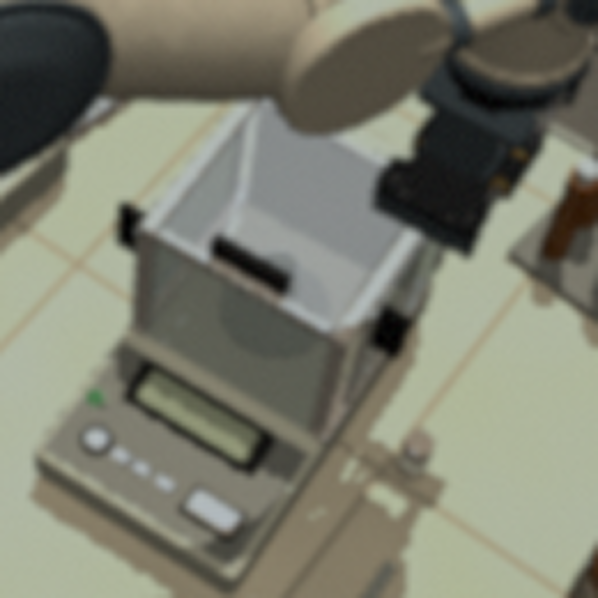

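Run:
```python
from h import *
a=cv2.imread('pics/w5_raw.png')[120:260,130:400];cv2.imwrite('pics/zw5.png',cv2.resize(a,None,fx=2.9,fy=2.9,interpolation=cv2.INTER_CUBIC))
```

```text
(no output)
```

View pics/zw5.png

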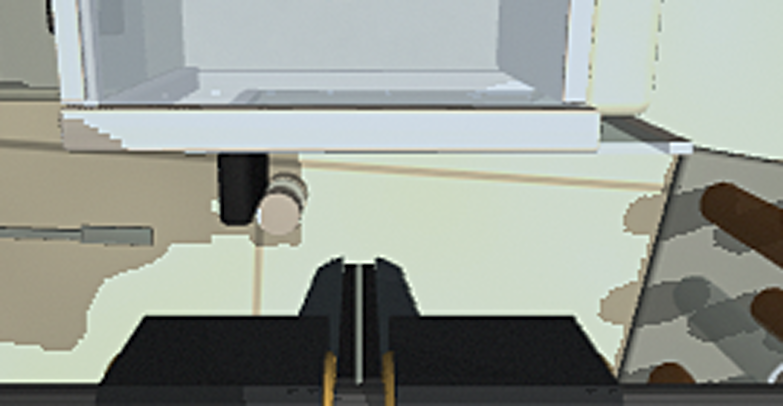

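Run:
```python
from h import *
c=load('w5'); p=np.load('pics/w5pose.npy')
T=np.eye(4);T[:3,:3]=Ro.from_rotvec(p[3:]).as_matrix();T[:3,3]=p[:3]
M=T@np.array(c['T_tool_cam'])
w={'fx':c['fx'],'fy':c['fy'],'cx':c['cx'],'cy':c['cy'],'R':M[:3,:3].T,'t':-M[:3,:3].T@M[:3,3]}
b=(.575,-.149,.07)
R=np.array([[np.cos(b[2]),np.sin(b[2])],[-np.sin(b[2]),np.cos(b[2])]])
for n,u,v,z in [('hOutL',220,222,.215),('hOutR',254,222,.215),('hInR',267,155,.215),('railF',62,151,.231),('railR',600,151,.231),('pane rear',690,151,.229),('tipL',325,262,.3113),('tipR',400,262,.3113),('vial',278,214,.055)]:
    X=onz(w,130+(u+.5)/2.9-.5,120+(v+.5)/2.9-.5,z); print(n,X.round(4),(R@(X[:2]-b[:2])).round(4))
```

```text
hOutL [ 0.6034 -0.2688  0.215 ] [ 0.02   -0.1215]
hOutR [ 0.6152 -0.268   0.215 ] [ 0.0317 -0.1215]
hInR [ 0.6187 -0.2441  0.215 ] [ 0.037  -0.0979]
railF [ 0.5554 -0.2441  0.231 ] [-0.0262 -0.0935]
railR [ 0.7257 -0.2322  0.231 ] [ 0.1445 -0.0935]
pane rear [ 0.755  -0.2305  0.229 ] [ 0.1739 -0.0939]
tipL [ 0.6425 -0.2479  0.3113] [ 0.0604 -0.1034]
tipR [ 0.6593 -0.2467  0.3113] [ 0.0772 -0.1034]
vial [ 0.6097 -0.3094  0.055 ] [ 0.0234 -0.1624]
```

>>> {"op": "play_rows", "data": {"targets": [{"dx": 0,"dy": 0,"dz": -0.06,"spin": 0},{"dx": 0,"dy": 0,"dz": -0.18,"spin": 0},{"dx": 0,"dy": 0,"dz": -0.3,"spin": 0},{"dx": 0,"dy": 0,"dz": -0.42,"spin": 0},{"dx": 0,"dy": 0,"dz": -0.53,"spin": 0},{"dx": 0,"dy": 0,"dz": -0.59,"spin": 0},{"dx": 0,"dy": 0,"dz": -0.605,"spin": 0},{"dx": 0,"dy": 0,"dz": -0.605,"spin": 0}]}}

```text
clock: 8.38
position: [0.6498, -0.2618, 0.1912]
eef_rot: [-0.055, 1.569, 0.057]
contact_force: [0.2, -0.7, 0.2]
width: -0.001
```

```bash
python3 c.py 6
```

```text
8.3833 [ 0.6498 -0.2618  0.1912] [ 0.18 -0.73  0.15]
```

View pics/c6.png

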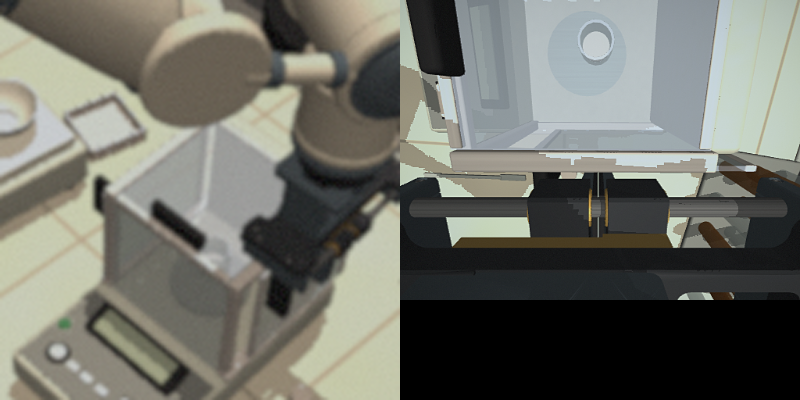

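>>> {"op": "play_rows", "data": {"targets": [{"dx": -0.01,"dy": -0.008,"dz": 0,"spin": 0},{"dx": -0.025,"dy": -0.01,"dz": 0,"spin": 0},{"dx": -0.04,"dy": -0.012,"dz": 0,"spin": 0},{"dx": -0.055,"dy": -0.013,"dz": 0,"spin": 0},{"dx": -0.07,"dy": -0.014,"dz": 0,"spin": 0},{"dx": -0.085,"dy": -0.015,"dz": 0,"spin": 0},{"dx": -0.095,"dy": -0.016,"dz": 0,"spin": 0},{"dx": -0.105,"dy": -0.017,"dz": 0,"spin": 0},{"dx": -0.115,"dy": -0.018,"dz": 0,"spin": 0},{"dx": -0.125,"dy": -0.019,"dz": 0,"spin": 0},{"dx": -0.135,"dy": -0.02,"dz": 0,"spin": 0},{"dx": -0.147,"dy": -0.02,"dz": 0,"spin": 0},{"dx": -0.16,"dy": -0.021,"dz": 0,"spin": 0},{"dx": -0.175,"dy": -0.022,"dz": 0,"spin": 0},{"dx": -0.19,"dy": -0.023,"dz": 0,"spin": 0},{"dx": -0.205,"dy": -0.024,"dz": 0,"spin": 0},{"dx": -0.22,"dy": -0.025,"dz": 0,"spin": 0},{"dx": -0.235,"dy": -0.026,"dz": 0,"spin": 0},{"dx": -0.245,"dy": -0.027,"dz": 0,"spin": 0},{"dx": -0.25,"dy": -0.028,"dz": 0,"spin": 0}]}}

```text
clock: 10.15
position: [0.6002, -0.2679, 0.1928]
eef_rot: [-0.056, 1.567, 0.055]
contact_force: [1.6, 0.7, -1.3]
width: 0.006
```

```bash
python3 c.py 7
```

```text
10.15 [ 0.6002 -0.2679  0.1928] [ 1.61  0.69 -1.31]
```

View pics/c7.png

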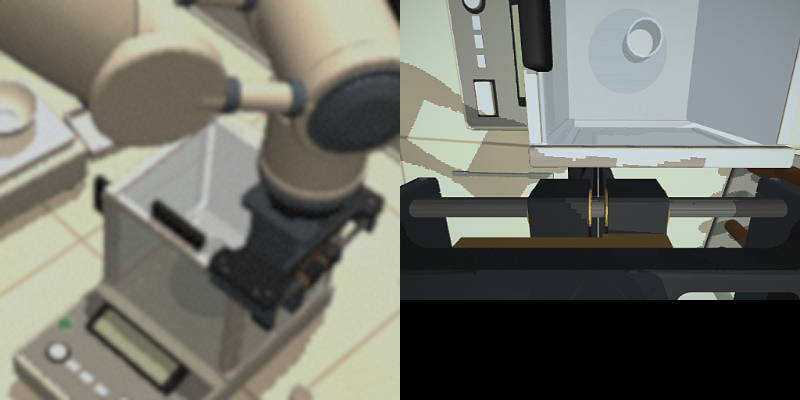

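>>> {"op": "play_rows", "data": {"targets": [{"dx": -0.005,"dy": 0,"dz": 0,"spin": 0},{"dx": -0.01,"dy": 0,"dz": 0,"spin": 0},{"dx": -0.015,"dy": -0.001,"dz": 0,"spin": 0},{"dx": -0.02,"dy": -0.001,"dz": 0,"spin": 0},{"dx": -0.025,"dy": -0.002,"dz": 0,"spin": 0},{"dx": -0.029,"dy": -0.002,"dz": 0,"spin": 0},{"dx": -0.033,"dy": -0.002,"dz": 0,"spin": 0},{"dx": -0.037,"dy": -0.003,"dz": 0,"spin": 0}]}}

```text
clock: 10.92
position: [0.5928, -0.2685, 0.1927]
eef_rot: [-0.056, 1.567, 0.056]
contact_force: [0.3, 0.8, -0.3]
width: 0.005
```

>>> {"op": "play_rows", "data": {"targets": [{"dx": -0.003,"dy": 0,"dz": 0,"spin": 0},{"dx": -0.006,"dy": 0,"dz": 0,"spin": 0},{"dx": -0.009,"dy": -0.001,"dz": 0,"spin": 0},{"dx": -0.012,"dy": -0.001,"dz": 0,"spin": 0}]}}

```text
clock: 11.25
position: [0.5903, -0.2687, 0.1927]
eef_rot: [-0.056, 1.567, 0.056]
contact_force: [0.2, -0.3, -0.3]
width: 0.006
```

>>> {"op": "play_rows", "data": {"targets": [{"dx": -0.003,"dy": 0,"dz": 0,"spin": 0},{"dx": -0.006,"dy": 0,"dz": 0,"spin": 0},{"dx": -0.009,"dy": -0.001,"dz": 0,"spin": 0},{"dx": -0.012,"dy": -0.001,"dz": 0,"spin": 0}]}}

```text
clock: 11.58
position: [0.5885, -0.2688, 0.1928]
eef_rot: [-0.056, 1.566, 0.056]
contact_force: [8.8, 1.1, -3.8]
width: 0.006
```

>>> {"op": "play_rows", "data": {"targets": [{"dx": 0.02,"dy": 0,"dz": 0,"spin": 0},{"dx": 0.06,"dy": 0,"dz": 0,"spin": 0},{"dx": 0.08,"dy": 0,"dz": 0.06,"spin": 0},{"dx": 0.08,"dy": 0,"dz": 0.2,"spin": 0},{"dx": 0.08,"dy": 0,"dz": 0.36,"spin": 0.03},{"dx": 0.06,"dy": 0,"dz": 0.5,"spin": 0.07},{"dx": 0,"dy": 0.02,"dz": 0.6,"spin": 0.11},{"dx": -0.08,"dy": 0.05,"dz": 0.62,"spin": 0.15},{"dx": -0.18,"dy": 0.09,"dz": 0.62,"spin": 0.19},{"dx": -0.28,"dy": 0.13,"dz": 0.62,"spin": 0.23},{"dx": -0.38,"dy": 0.17,"dz": 0.62,"spin": 0.27},{"dx": -0.48,"dy": 0.21,"dz": 0.62,"spin": 0.31},{"dx": -0.57,"dy": 0.24,"dz": 0.62,"spin": 0.35},{"dx": -0.64,"dy": 0.27,"dz": 0.62,"spin": 0.385},{"dx": -0.69,"dy": 0.28,"dz": 0.62,"spin": 0.42},{"dx": -0.71,"dy": 0.284,"dz": 0.6,"spin": 0.455},{"dx": -0.71,"dy": 0.284,"dz": 0.57,"spin": 0.485},{"dx": -0.71,"dy": 0.284,"dz": 0.55,"spin": 0.5},{"dx": -0.71,"dy": 0.284,"dz": 0.55,"spin": 0.5},{"dx": -0.71,"dy": 0.284,"dz": 0.55,"spin": 0.5}]}}

```text
clock: 13.25
position: [0.4468, -0.212, 0.3029]
eef_rot: [-1.256, 1.173, 1.262]
contact_force: [1.5, -0.5, 0.7]
width: 0.005
```

```bash
python3 c.py 8
```

```text
13.25 [ 0.4468 -0.212   0.3029] [ 1.48 -0.53  0.72]
```

View pics/w8.png

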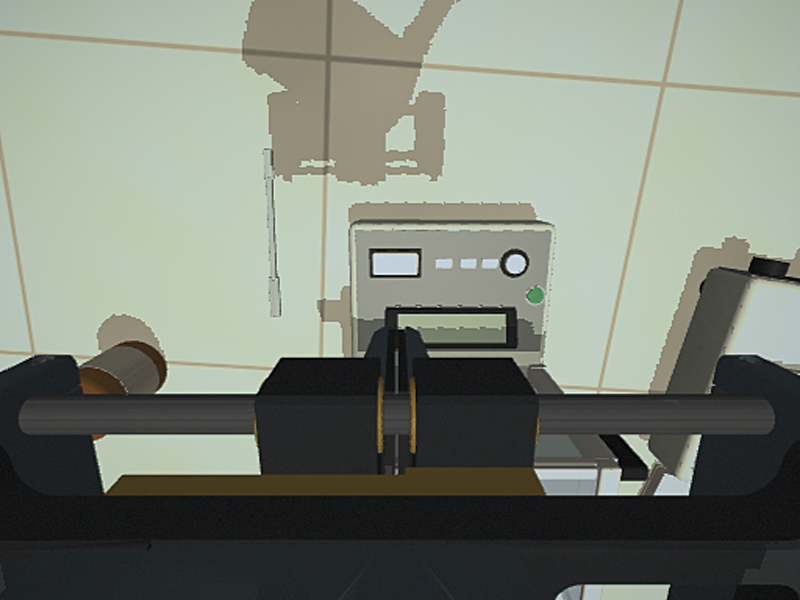

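View pics/side8.png

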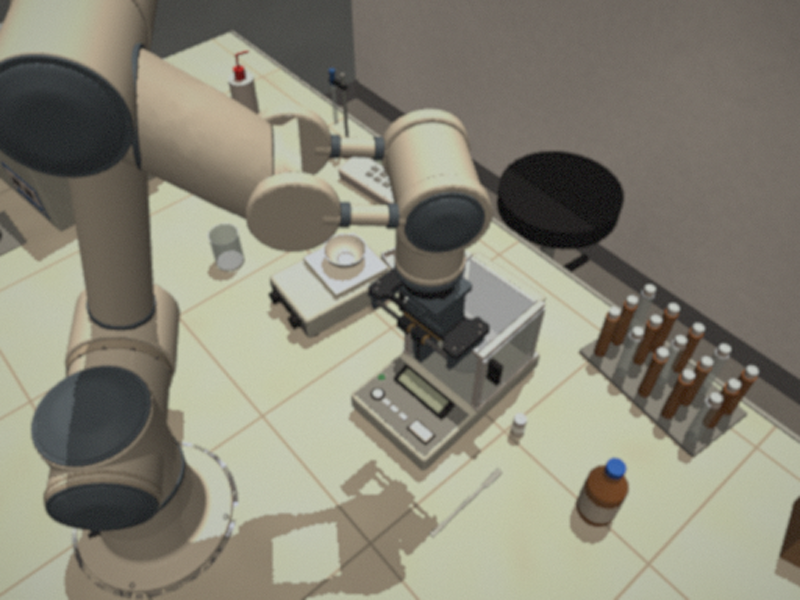

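Run:
```python
from h import *
c=load('w8'); p=np.load('pics/w8pose.npy')
T=np.eye(4);T[:3,:3]=Ro.from_rotvec(p[3:]).as_matrix();T[:3,3]=p[:3]
M=T@np.array(c['T_tool_cam'])
w={'fx':c['fx'],'fy':c['fy'],'cx':c['cx'],'cy':c['cy'],'R':M[:3,:3].T,'t':-M[:3,:3].T@M[:3,3]}
for n,u,v,z in [('tare',395,263.5,.07),('power',514.5,263.5,.07)]:
    print(n,onz(w,(u+.5)*.64-.5,(v+.5)*.64-.5,z).round(4))
a=cv2.imread('pics/side8_raw.png')[150:300,220:370];cv2.imwrite('pics/z8.png',cv2.resize(a,None,fx=4,fy=4,interpolation=cv2.INTER_CUBIC))
```

```text
tare [ 0.4452 -0.2125  0.07  ]
power [ 0.4374 -0.0999  0.07  ]
```

View pics/z8.png

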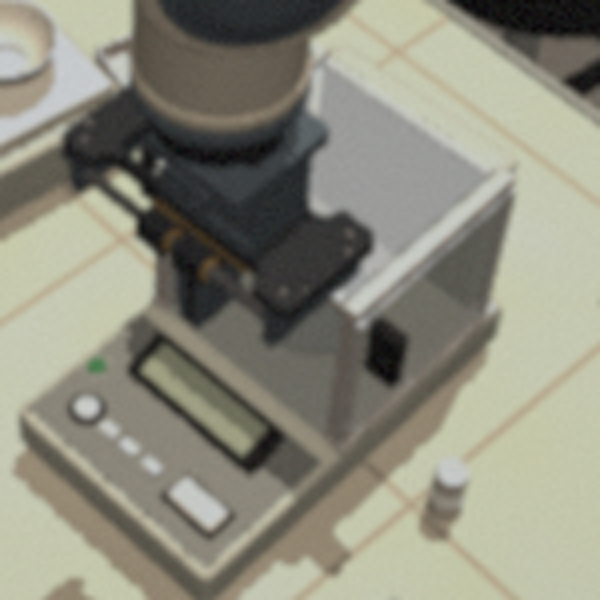

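>>> {"op": "play_rows", "data": {"targets": [{"dx": -0.004,"dy": 0,"dz": -0.06,"spin": 0},{"dx": -0.008,"dy": 0,"dz": -0.18,"spin": 0},{"dx": -0.008,"dy": 0,"dz": -0.32,"spin": 0},{"dx": -0.008,"dy": 0,"dz": -0.46,"spin": 0},{"dx": -0.008,"dy": 0,"dz": -0.6,"spin": 0},{"dx": -0.008,"dy": 0,"dz": -0.74,"spin": 0},{"dx": -0.008,"dy": 0,"dz": -0.86,"spin": 0},{"dx": -0.008,"dy": 0,"dz": -0.95,"spin": 0},{"dx": -0.008,"dy": 0,"dz": -1.0,"spin": 0},{"dx": -0.008,"dy": 0,"dz": -1.0,"spin": 0}]}}

```text
clock: 14.18
position: [0.4446, -0.2117, 0.1014]
eef_rot: [-1.254, 1.174, 1.263]
contact_force: [-1.0, 0.3, -0.2]
width: 0.004
```

```bash
python3 c.py 9
```

```text
14.1833 [ 0.4446 -0.2117  0.1014] [-1.04  0.34 -0.18]
```

View pics/w9.png

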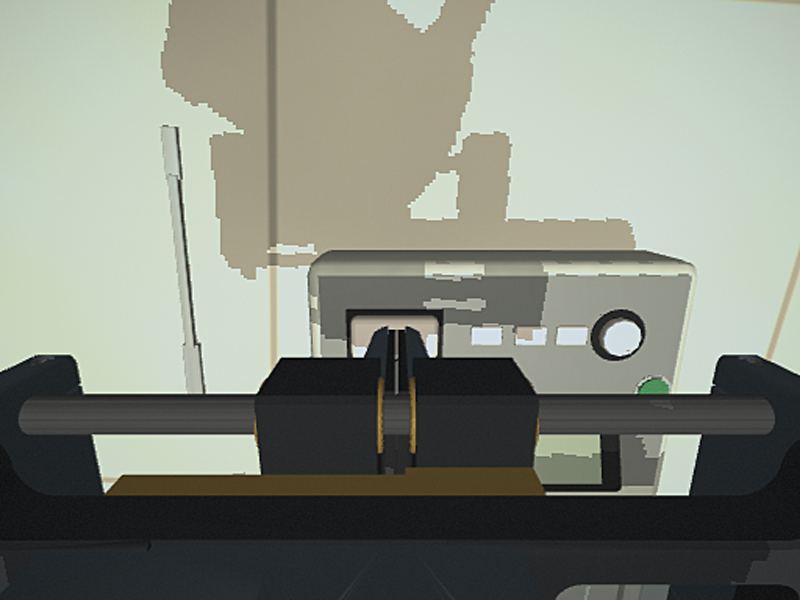

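View pics/side9.png

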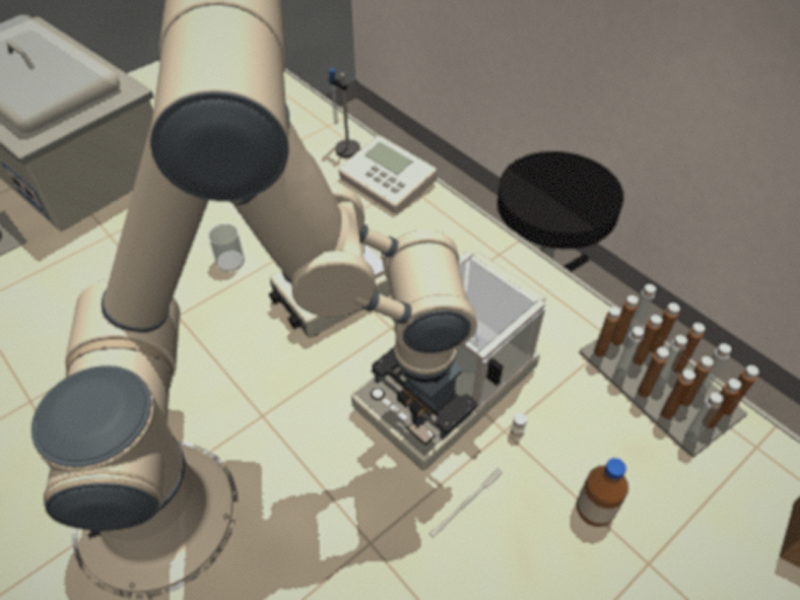

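>>> {"op": "play_rows", "data": {"targets": [{"dx": 0,"dy": -0.002,"dz": -0.04,"spin": 0},{"dx": 0,"dy": -0.003,"dz": -0.09,"spin": 0},{"dx": 0,"dy": -0.003,"dz": -0.125,"spin": 0},{"dx": 0,"dy": -0.003,"dz": -0.145,"spin": 0},{"dx": 0,"dy": -0.003,"dz": -0.155,"spin": 0},{"dx": 0,"dy": -0.003,"dz": -0.162,"spin": 0},{"dx": 0,"dy": -0.003,"dz": -0.168,"spin": 0}]}}

```text
clock: 14.87
position: [0.4457, -0.2129, 0.0699]
eef_rot: [-1.257, 1.173, 1.261]
contact_force: [-0.5, -0.4, 1.2]
width: 0.008
```

>>> {"op": "play_rows", "data": {"targets": [{"dx": 0,"dy": 0,"dz": -0.007,"spin": 0},{"dx": 0,"dy": 0,"dz": -0.014,"spin": 0},{"dx": 0,"dy": 0,"dz": -0.02,"spin": 0},{"dx": 0,"dy": 0,"dz": -0.024,"spin": 0},{"dx": 0,"dy": 0,"dz": -0.026,"spin": 0}]}}

```text
clock: 15.28
position: [0.4458, -0.213, 0.0657]
eef_rot: [-1.257, 1.173, 1.26]
contact_force: [-7.2, 4.4, 36.8]
width: 0.004
```

>>> {"op": "play_rows", "data": {"targets": [{"dx": 0,"dy": 0,"dz": 0.01,"spin": 0},{"dx": 0,"dy": 0,"dz": 0.03,"spin": 0},{"dx": 0,"dy": 0,"dz": 0.06,"spin": 0},{"dx": 0,"dy": 0,"dz": 0.12,"spin": 0},{"dx": 0,"dy": 0,"dz": 0.22,"spin": 0},{"dx": 0,"dy": 0,"dz": 0.34,"spin": 0},{"dx": -0.02,"dy": 0,"dz": 0.48,"spin": 0},{"dx": -0.05,"dy": 0,"dz": 0.62,"spin": 0},{"dx": -0.1,"dy": 0,"dz": 0.76,"spin": 0},{"dx": -0.15,"dy": 0,"dz": 0.88,"spin": 0},{"dx": -0.2,"dy": 0,"dz": 0.96,"spin": 0},{"dx": -0.2,"dy": 0,"dz": 1.0,"spin": 0},{"dx": -0.2,"dy": 0,"dz": 1.0,"spin": 0}]}}

```text
clock: 16.37
position: [0.4065, -0.2136, 0.2674]
eef_rot: [-1.26, 1.173, 1.257]
contact_force: [0.5, -0.0, -0.1]
width: 0.0
```

```bash
python3 c.py 10
python3 - <<'E'
from h import *
a=cv2.imread('pics/side10_raw.png')[150:300,220:370];cv2.imwrite('pics/z10.png',cv2.resize(a,None,fx=4,fy=4,interpolation=cv2.INTER_CUBIC))
E
```

```text
16.3667 [ 0.4065 -0.2136  0.2674] [ 0.5  -0.02 -0.09]
```

View pics/w10.png

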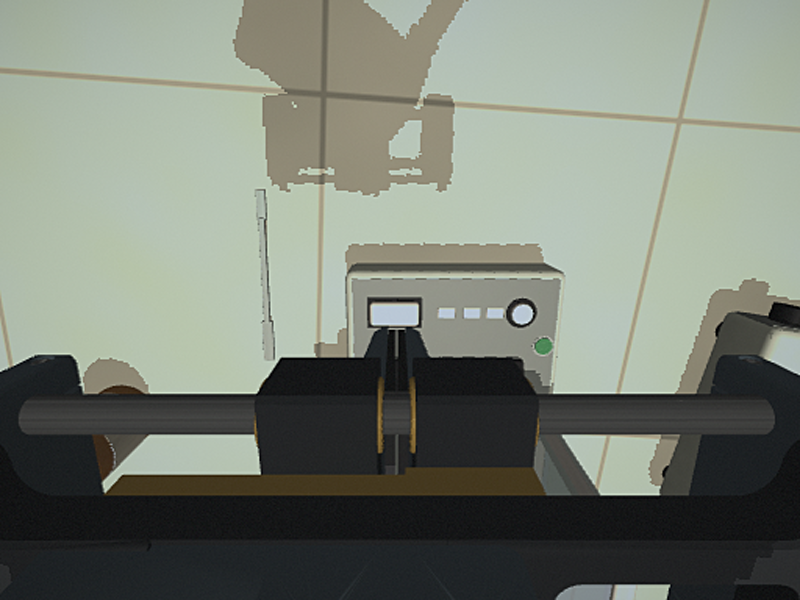

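View pics/z10.png

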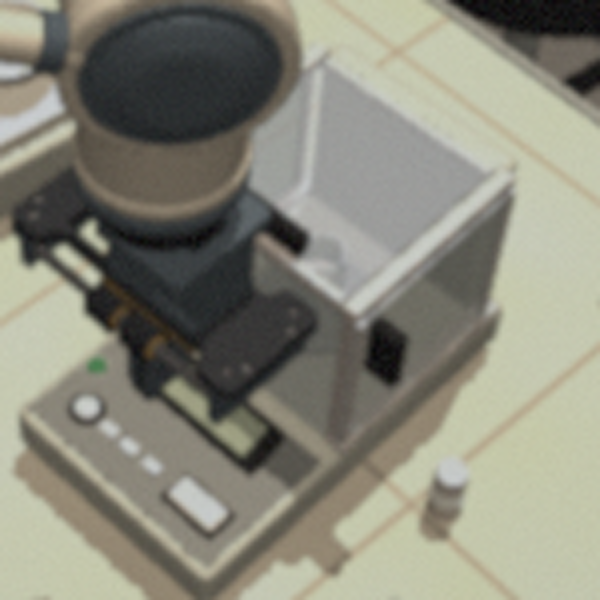

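Run:
```python
from h import *
D=load('side10'); S5=load('scene5')
b=(.574,-.149,.07); c,s=np.cos(b[2]),np.sin(b[2])
loc=lambda x,y,z:(b[0]+c*x-s*y,b[1]+s*x+c*y,z)
z2=lambda p:(p-[220,150]+.5)*4-.5
for d in (0,.005,.01): print(d,'right',z2(proj(D,loc(-.009+d,-.110,.1875))).round(1))
# top seen in scene5 and side5 (z5 crop x4.6 from 240,150; c5 crop 400/150 from 220,120)
for d in (0,.005,.01): print(d,'top z5',((proj(S5,loc(-.013+d,0,.24))-[240,150])*4.6).round(1),'c5',((proj(D,loc(-.013+d,0,.24))-[220,120])*400/150).round(1))
print('left ref', z2(proj(D,loc(-.009,.110,.1875))).round(1),((proj(S5,loc(-.009,.11,.1875))-[240,150])*4.6).round(1))
```

```text
0 right [388.4 349.7]
0.005 right [393.1 345.4]
0.01 right [397.9 341.1]
0 top z5 [248.5 261.2] c5 [178.3 222.6]
0.005 top z5 [251.8 256.6] c5 [181.5 219.9]
0.01 top z5 [255.2 252.1] c5 [184.8 217.3]
left ref [158.6 174.4] [130.1 225.9]
```

```bash
python3 -c "
from h import *
print(r.hand_in()); s=r.get_state(); print(s['clock'])"
```

```text
the job is handed in; nothing more can be done
None
the job is handed in; nothing more can be done
```

I pushed the glass top door and then the right-hand door shut with the closed fingertips, then pressed the tare key and let it come up. The job was handed in at about 16.4 s of the 48 s allowed.

**Doors:** I pushed each handle from behind without gripping it, at about 50 mm/s or less and about 7 mm/s for the last few millimetres. Resistance rose from under 2 N to about 9 N when each door reached its stop. Afterwards the handle positions in the pictures matched fully shut to within a few millimetres, and no pane stuck out at the rear.

**Tare key:** The fingertips went from 69.9 mm down to 65.7 mm, which is the key's full 4 mm travel. The contact force read 36.8 N at the bottom, firmer than needed. It was fingertip contact, though it came near the 40 N limit set for the arm and gripper body. In the last pictures the key looks up again, and the power key was not touched.

**Everything else:** The jar is still on the pan. The left door and everything else on the bench that the last pictures show look as they were, and the arm is clear of everything.

**Problems along the way:**
- My first move call was refused because its rows left out some of the values. Nothing moved, and I resent it.
- My camera estimates of the balance's position differed by about 4 mm, so I took the end of each push from the force reading.

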